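# Feed the specimen crusher

## Task

Slide the hopper's cover fully open and put every spent concrete specimen lying on the counter (four to six of them) into the steel feed hopper, while the rubble still waits on its tray. Then lift the tray by its bar to tip all the rubble lumps in on top, lower the tray level again and, with everything inside the hopper below its rim, slide the cover fully shut. Only then press the start button fully down and let go; leave the jar, beaker and spatula undisturbed.

Things in the scene. Friction and masses are not known exactly. Their poses are not given: they have to be found in the camera images.
- hopper: fixed open-topped square steel feed hopper of the under-bench crusher: inside 220 x 220 mm, walls 5 mm thick, rim 150 mm above the counter, inner floor 5 mm above the counter. Origin: centre of its underside, on the counter. Its y axis points to the side that carries the tipping tray, z up. A grey block (160 mm along x, y 220 to 250 mm, 150 mm high) stands under the tray's outer end
- tray (a joint): angle of the aluminium tipping tray beside the hopper: 0 = lying level, grows as its outer end is lifted, up to 1.4 rad (nearly upright, emptying into the hopper); released, it sinks back to 0
- tray_hinge (a point): middle of the tray's hinge line, which runs along the hopper's x axis on the rim (hopper y = 114 mm, z = 156 mm). The tray floor, 170 mm along x, reaches from 10 mm inside to 145 mm outside the hinge, its top at hinge height; 35 mm walls on three sides, open towards the hopper
- tray_bar (a point): middle of the tray's round lifting bar: 12 mm thick, parallel to the hinge, 84 mm of it free between its two lugs; with the tray level it is 188 mm beyond the hinge line and 20 mm above it (hopper y = 302 mm, z = 176 mm), 37 mm clear of the tray's end wall (centre to wall 43 mm)
- cover (a joint): travel of the hopper's flat sliding cover (230 x 210 mm plate, 4 mm thick, on top of the rim): 0 = shut over the hopper, 0.22 m = fully open, slid along the hopper's +x axis (away from the robot) onto two guide rails; slides with about 2 N
- cover_bar (a point): middle of the cover's round handle bar, 12 mm thick, along the hopper's y axis, 92 mm free between its posts, 38 mm above the cover's top (hopper z = 193.5 mm); with the cover shut it is at hopper x = -85 mm, y = 0, fully open at x = 135 mm
- prism: spent mortar prism, 160 x 40 x 40 mm (x, y, z), grey concrete, lying on the counter right of the hopper; origin at its centre, x along its length; may be absent
- half_prism: broken half prism, 85 x 40 x 40 mm (with a small rough stub on its +x end), origin at its centre, x along its length; may be absent
- cube: mortar cube, 55 mm; origin at its centre; may be absent
- hex_paver: hexagonal paver piece, 56 mm across flats, 65 mm across corners, 56 mm high, standing; origin at its centre, z its hexagon axis, y across two flats, x across two corners; may be absent
- briquette: dog-bone shaped tension briquette, 100 mm long (x), 36 mm thick (z), 50 mm wide ends (y) and a waist 30 mm wide and 44 mm long in the middle; origin at its centre; may be absent
- kerb: L-shaped kerb offcut, 90 mm long (x), 50 mm wide (y), 55 mm high (z): a 27 mm thick slab with a 32 mm long upright at its -x end; origin at the centre of its bounding box; may be absent
- start (a joint): travel of the round start button (40 mm across) on a grey control box (70 x 70 x 50 mm) standing on the counter: 0 = up, 0.006 m = fully pressed, takes 5 N, springs back
- start_top (a point): centre of the top face of the start button, pressed straight down
- jar: clear sample jar, 72 mm across, 100 mm high, a bystander beyond the tray; origin at the centre of its underside
- beaker: white plastic beaker, 70 mm across, 85 mm high, a bystander at the far right; origin at the centre of its underside
- trowel: spatula lying at the far left, a bystander; origin near its middle
- rubble0: rubble lump, rough concrete, about 62 x 46 x 37 mm (x, y, z); at the start on the tipping tray; origin at its centre
- rubble1: rubble lump, rough concrete, about 62 x 46 x 37 mm (x, y, z); at the start on the tipping tray; origin at its centre
- rubble2: rubble lump, rough concrete, about 62 x 46 x 37 mm (x, y, z); at the start on the tipping tray; origin at its centre
- rubble3: rubble lump, rough concrete, about 62 x 46 x 37 mm (x, y, z); at the start on the tipping tray; origin at its centre

How it is judged:
On the way, in this order (a step that is already met when the one before it is completed fails the run):
1. the cover is slid open (value of joint cover above 0.2 m), for 0.2 s.
2. every specimen is in the hopper while the rubble still lies on the level tray (x of prism in the frame of hopper between -0.11 and 0.11 m and y of prism in the frame of hopper between -0.11 and 0.11 m and z of each of prism, half_prism, cube, hex_paver, briquette, kerb in the frame of hopper below 0.15 m and x of half_prism in the frame of hopper between -0.11 and 0.11 m and y of half_prism in the frame of hopper between -0.11 and 0.11 m and x of cube in the frame of hopper between -0.11 and 0.11 m and y of cube in the frame of hopper between -0.11 and 0.11 m and x of hex_paver in the frame of hopper between -0.11 and 0.11 m and y of hex_paver in the frame of hopper between -0.11 and 0.11 m and x of briquette in the frame of hopper between -0.11 and 0.11 m and y of briquette in the frame of hopper between -0.11 and 0.11 m and x of kerb in the frame of hopper between -0.11 and 0.11 m and y of kerb in the frame of hopper between -0.11 and 0.11 m and y of each of rubble0, rubble1, rubble2, rubble3 in the frame of hopper above 0.105 m and value of joint tray below 0.06 rad), for 0.2 s.
3. the tray is tipped up (over 0.8 rad) (value of joint tray above 0.8 rad), for 0.2 s.
4. the tray is lowered level again and all specimens and lumps are in the hopper (value of joint tray below 0.06 rad and x of prism in the frame of hopper between -0.11 and 0.11 m and y of prism in the frame of hopper between -0.11 and 0.11 m and z of each of prism, half_prism, cube, hex_paver, briquette, kerb, rubble0, rubble1, rubble2, rubble3 in the frame of hopper below 0.15 m and x of half_prism in the frame of hopper between -0.11 and 0.11 m and y of half_prism in the frame of hopper between -0.11 and 0.11 m and x of cube in the frame of hopper between -0.11 and 0.11 m and y of cube in the frame of hopper between -0.11 and 0.11 m and x of hex_paver in the frame of hopper between -0.11 and 0.11 m and y of hex_paver in the frame of hopper between -0.11 and 0.11 m and x of briquette in the frame of hopper between -0.11 and 0.11 m and y of briquette in the frame of hopper between -0.11 and 0.11 m and x of kerb in the frame of hopper between -0.11 and 0.11 m and y of kerb in the frame of hopper between -0.11 and 0.11 m and x of rubble0 in the frame of hopper between -0.11 and 0.11 m and y of rubble0 in the frame of hopper between -0.11 and 0.11 m and x of rubble1 in the frame of hopper between -0.11 and 0.11 m and y of rubble1 in the frame of hopper between -0.11 and 0.11 m and x of rubble2 in the frame of hopper between -0.11 and 0.11 m and y of rubble2 in the frame of hopper between -0.11 and 0.11 m and x of rubble3 in the frame of hopper between -0.11 and 0.11 m and y of rubble3 in the frame of hopper between -0.11 and 0.11 m), for 0.2 s.
5. the cover is slid shut over the full hopper (all of step 4 and value of joint cover below 0.008 m), for 0.2 s.
6. the start button is pressed down (value of joint start above 0.0042 m), for 0.1 s.
At the end, for the whole second after the job is handed in: the centre of every specimen present and of all four lumps is inside the hopper walls and below its rim (150 mm), at rest; the tray is level (under 0.06 rad); the cover is shut (within 8 mm); the start button is released (all of step 5 and value of joint start below 0.002 m and linear speed of each of prism, half_prism, cube, hex_paver, briquette, kerb, rubble0, rubble1, rubble2, rubble3 below 0.03 m/s); the robot touches nothing.
It fails at once if the jar is disturbed (moved over 30 mm) (distance of jar from where it was at the start of the episode above 0.03 m).
It fails at once if the beaker is disturbed (moved over 30 mm) (distance of beaker from where it was at the start of the episode above 0.03 m).
It fails at once if the trowel is disturbed (moved over 30 mm) (distance of trowel from where it was at the start of the episode above 0.03 m).
It fails at once if start is pressed while the cover is open or the tray raised (value of joint start above 0.0042 m and (value of joint tray above 0.3 rad or value of joint cover above 0.03 m)).
Of prism, half_prism, cube, hex_paver, briquette, kerb only 4 to 6 are there at a start; the rules pass over those that are not, and their reading is None.
At some moment in a run one of prism, half_prism, cube, hex_paver, briquette, kerb may be knocked a few centimetres aside while the robot is not near it.
Once in a run the grip may slacken for a moment while it holds something.
It also fails if it takes over 210 s, if anything falls off the work surface, if the arm or the gripper's body presses on something with over 40 N, if the wrist force passes 120 N, or if a joint passes its speed limit or range.

## Robot

A 6-joint arm with a two-finger parallel gripper is mounted at the origin on the work surface. World frame = base frame: x ahead of the robot, y to its left, z up, the work surface at z = 0. Lengths are in m, angles in rad, forces in N, time in s.
With the tool pointing down it reaches from about 0.325 to 0.85 m from the base axis. Payload 15.5 kg.
Tool frame: the origin (TCP) lies at the very end of the fingers, on their centre line; the grasp point (between the pads) lies 19 mm behind it; z points along the fingers, y is the line along which they close (so a half turn about z gives the same grasp; the last joint's range is limited). The gripper opens to 91 mm and grips with 3 to 60 N. Pads are 32 mm wide; open, the fingers measure 118 mm over their backs; the gripper's body (76 mm by 178 mm) begins 60 mm behind the grasp point.
Start: joints at [-1.389, 0.494, 1.345, -0, 1.302, -0.096], TCP at [0.171, -0.601, 0.214] pointing down, gripper open.
Joint ranges: [-2.91, 2.91], [-0.82, 2.16], [0.22, 2.67], [-1.22, 4.37], [0.12, 2.79], [-3.08, 3.08]. Speed limits (rad/s): [1.89, 1.89, 2.57, 3.01, 3.01, 3.01].

## Interface

Orientations are given as [roll, pitch, yaw] about the fixed x, y, z axes, in that order (R = Rz(yaw) Ry(pitch) Rx(roll)).
In Python, from bench import status, optics, job gives the robot as it stands. The module is installed in compiled form; this text tells all that it offers.
- The arm moves only by the tool servo_tool, never from a script. Its argument "deltas" is a list of rows, each a list of 7 numbers: the shift along the tool's x, y, z in mm, then the turn, a rotation vector about the tool's x, y, z in degrees, then the closure, from 0 (fully open) to 1 (shut). A call has 1 to 10 rows; each row is the pose to reach, as a shift and turn from the pose commanded when the call began, along the tool's axes at that moment; what a row does not reach only later rows make up. A row lasts 1/8 s, in which the tool goes at most 62.5 mm and 10.7 degrees, less where a joint would pass 70% of its speed; a pose out of reach is approached as far as the arm can. A call with a gripper value outside its range is refused whole. The fingers move at their own pace and stop on an object; the grip force is fixed at half the most. Time passes only in rows, so rows that repeat a pose let the fingers close. It gives the time, the measured TCP pose, the force, the opening and the grip force at its end, in the units of the state.
- status.read_state(): the state, without advancing time (a new reading comes with each control period).
- optics.read_camera(name): name is "side" or "top"; returns the picture (480x640x3 uint8, red, green, blue); there is no depth.
- optics.calibration(name): a dict with "intrinsics" (3x3 intrinsics, pixels), "dist_coeffs" ([k1, k2, p1, p2, k3] as OpenCV has them; the pictures are not rectified), "R" (3x3) and "t" (3): a world point X has camera coordinates R X + t. Camera axes: x right, y down, z forward; pixel columns grow to the right and rows downward; lengths in m; the calibration is good to about 2 mm. A picture is of the moment at which its call begins. calibration takes no time and is no camera call.
- job.sign_off(): hands the job in; it is judged then, once.
Trained networks look in the newest picture that a camera, given by its name, has taken for a name from the list of things; names that differ only in an ending like _2 or _b are one class to them, and where a whole thing is asked for, a point or a joint stands for the part that bears it (a point fixed in the world has none). Each returns a list of dicts, best first, with "conf" (0 to 1); they miss things now and then, are a little off and sometimes report something else, mostly with a low value. They report only what shows in the picture. A call takes as long as a camera call.
- optics.boxes_of(camera, query): "location" ([x, y, z] in m, in world coordinates, good to about 4 mm: the middle of the surface that is visible of it).
The state is a dict: "t": time; "qpos": joint angles; "joint_velocities": joint speeds; "tau": joint torques, N m; "eef_pos": TCP position; "orientation": TCP orientation; "force": force on the tool from outside, world axes, zero at the start; "wrist_torque": the same for the moment, N m; "width": opening from 0.0 (shut) to 1.0 (fully open); "grasp_force": force on a finger pad.
Only numpy, scipy, OpenCV 4.12 (cv2) and the standard library are available. Lean on these libraries where they do the work, as an engineer would, in place of code of your own. Each camera call takes 0.05 s, during which the arm holds its last target. There are 200 camera calls.

## Working session

There is one attempt and no reset: what is moved stays moved. The work goes in short steps, Python scripts to look and compute and a tool call to move; the robot and the scene stay as the last step left them, time stands still between calls to the robot, and variables do not carry over. Pictures are saved under pics/ and viewed, at most 14 in all, crops included, and the job is handed in when it is done.

Besides the shell and the picture viewer there is one more tool, called after "Call:" by a JSON object that holds its "fn" and its "kwargs". servo_tool: Moves the arm, as the interface text tells. Its arguments: {"type":"object","properties":{"deltas":{"type":"array","items":{"type":"array","items":{"type":"number"}}}},"required":["deltas"]}

```bash
mkdir -p pics; cat > h.py <<'E'
import numpy as np, cv2
from bench import status, optics, job
from scipy.spatial.transform import Rotation as Ro
def snap(n,f=None):
    im=optics.read_camera(n)
    if f: cv2.imwrite('pics/'+f,im[:,:,::-1])
    return im
def ray(n,uv):
    c=optics.calibration(n);K=np.array(c['intrinsics']);R=np.array(c['R']);t=np.array(c['t'])
    p=cv2.undistortPoints(np.array([[uv]],float),K,np.array(c['dist_coeffs']))[0,0]
    return -R.T@t, R.T@np.array([p[0],p[1],1])
def atz(n,uv,z):
    o,d=ray(n,uv); return o+d*(z-o[2])/d[2]
def tri(a,b):
    A=[];B=[]
    for n,uv in (('top',a),('side',b)):
        o,d=ray(n,uv);d=d/np.linalg.norm(d);P=np.eye(3)-np.outer(d,d);A.append(P);B.append(P@o)
    return np.linalg.lstsq(np.vstack(A),np.hstack(B),rcond=None)[0]
def proj(n,X):
    c=optics.calibration(n)
    return cv2.projectPoints(np.array(X,float).reshape(-1,1,3),cv2.Rodrigues(np.array(c['R']))[0],np.array(c['t']),np.array(c['intrinsics']),np.array(c['dist_coeffs']))[0][:,0]
def tool(dw):
    "world shift (mm) -> tool axes"
    s=status.read_state();return Ro.from_euler('xyz',s['orientation']).inv().apply(dw)
E
python3 - <<'E'
from h import *
snap('top','t0.png');snap('side','s0.png')
np.set_printoptions(precision=3,suppress=True)
s=status.read_state();print(s)
for n in ['hopper','tray_hinge','tray_bar','cover_bar','prism','half_prism','cube','hex_paver','briquette','kerb','start_top','jar','beaker','trowel','rubble0']:
  for c in ('top','side'):
    r=optics.boxes_of(c,n);print(n,c,[(np.round(x['location'],3).tolist(),round(x['conf'],2)) for x in r[:4]])
for c in ('top','side'):
  q=optics.calibration(c);print(c,-np.array(q['R']).T@q['t'],np.array(q['R'])[2])
E
```

```text
{'t': 0.1, 'qpos': array([-1.389,  0.494,  1.346, -0.   ,  1.303, -0.096]), 'joint_velocities': array([-0.001, -0.002, -0.002, -0.001,  0.002,  0.002]), 'tau': array([  0.003, -88.024, -38.254,   0.071,   0.048,  -0.   ]), 'eef_pos': array([ 0.171, -0.601,  0.213]), 'orientation': array([-3.141, -0.   ,  0.278]), 'force': array([-0.35 , -0.178, -0.03 ]), 'wrist_torque': array([ 0.032, -0.043,  0.006]), 'grasp_force': 0.0, 'width': 1.0002812581036464}
hopper top []
hopper side [([0.528, 0.134, 0.155], 0.67)]
tray_hinge top [([0.537, 0.098, 0.157], 0.73)]
tray_hinge side [([0.529, 0.134, 0.158], 0.83), ([0.519, -0.298, 0.027], 0.67)]
tray_bar top [([0.511, 0.254, 0.157], 0.56)]
tray_bar side [([0.516, 0.313, 0.17], 0.93)]
cover_bar top [([0.575, 0.068, 0.156], 0.82)]
cover_bar side [([0.572, 0.08, 0.162], 0.93), ([0.516, 0.314, 0.172], 0.51)]
prism top [([0.727, 0.292, 0.097], 0.32)]
prism side [([0.537, -0.184, 0.039], 0.46)]
half_prism top []
half_prism side []
cube top [([0.624, -0.296, 0.055], 0.77)]
cube side [([0.622, -0.294, 0.042], 0.6)]
hex_paver top [([0.429, -0.181, 0.053], 
[... 554 characters left out ...]
ar side [([0.726, 0.318, 0.079], 0.74), ([0.528, 0.133, 0.155], 0.71), ([0.572, 0.073, 0.159], 0.26)]
beaker top [([0.649, -0.445, 0.049], 0.56), ([0.512, 0.254, 0.156], 0.35)]
beaker side [([0.637, -0.415, 0.059], 0.72), ([0.682, -0.15, 0.073], 0.58)]
trowel top [([0.625, 0.516, 0.009], 0.78)]
trowel side [([0.64, 0.516, 0.004], 0.85), ([0.55, 0.3, 0.196], 0.36)]
rubble0 top [([0.461, 0.276, 0.192], 0.75), ([0.55, 0.29, 0.191], 0.7), ([0.472, 0.219, 0.19], 0.68), ([0.511, 0.256, 0.157], 0.2)]
rubble0 side [([0.551, 0.297, 0.196], 0.97), ([0.474, 0.231, 0.196], 0.88), ([0.462, 0.289, 0.194], 0.69)]
top [0.342 0.045 1.551] [ 0.163 -0.011 -0.987]
side [0.318 0.798 1.029] [ 0.217 -0.63  -0.746]
```

View pics/t0.png

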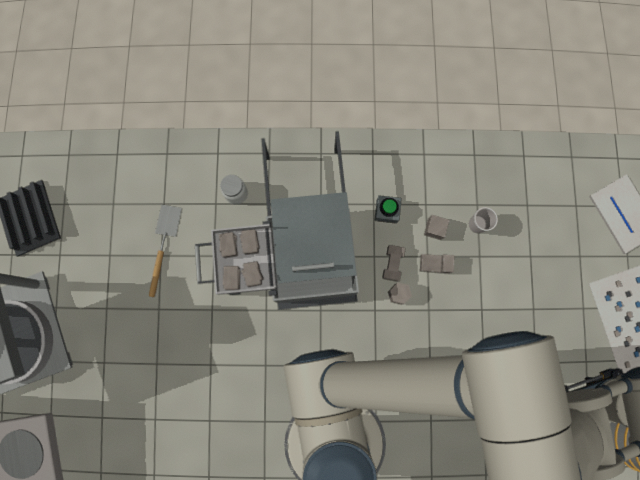

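View pics/s0.png

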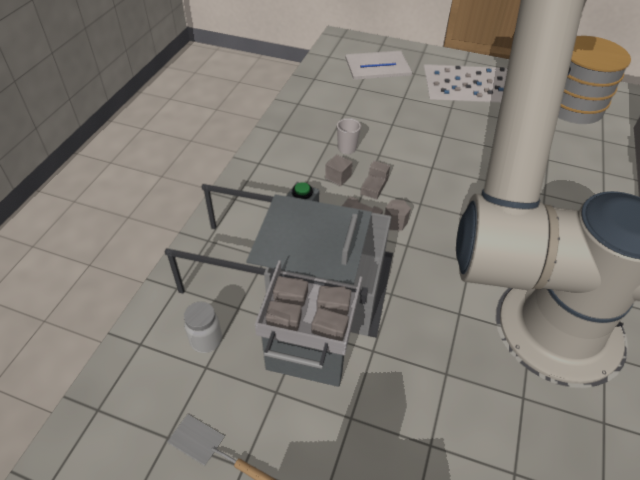

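The top view shows four specimens: cube (436,227), briquette (394,262), kerb (437,263) and hex (399,293). The hopper is covered, with its cover bar at (312,267) and tray bar at (200,263); the side view agrees. I'll enlarge this for orientations.

```bash
python3 - <<'E'
import cv2,numpy as np
a=cv2.imread('pics/t0.png')
cv2.imwrite('pics/c1.png',cv2.resize(a[190:310,370:510],None,fx=5,fy=5,interpolation=cv2.INTER_CUBIC))
cv2.imwrite('pics/c2.png',cv2.resize(a[180:320,185:365],None,fx=4.2,fy=4.2,interpolation=cv2.INTER_CUBIC))
E
```

```text
(no output)
```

View pics/c1.png

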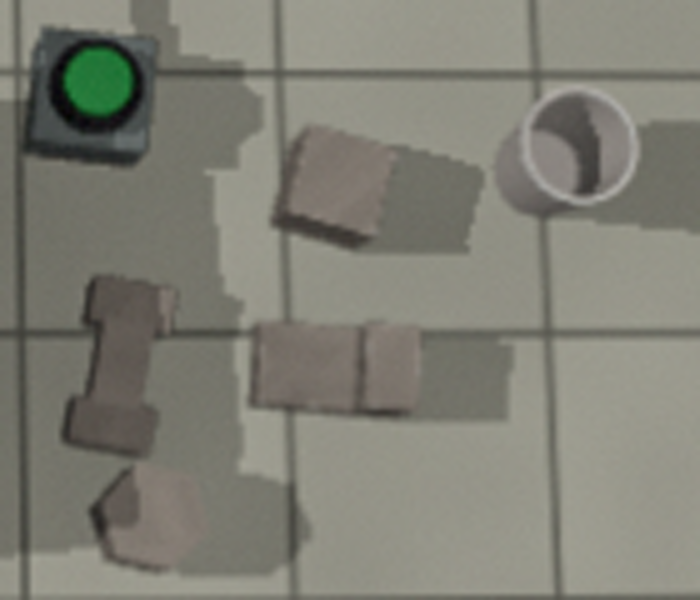

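View pics/c2.png

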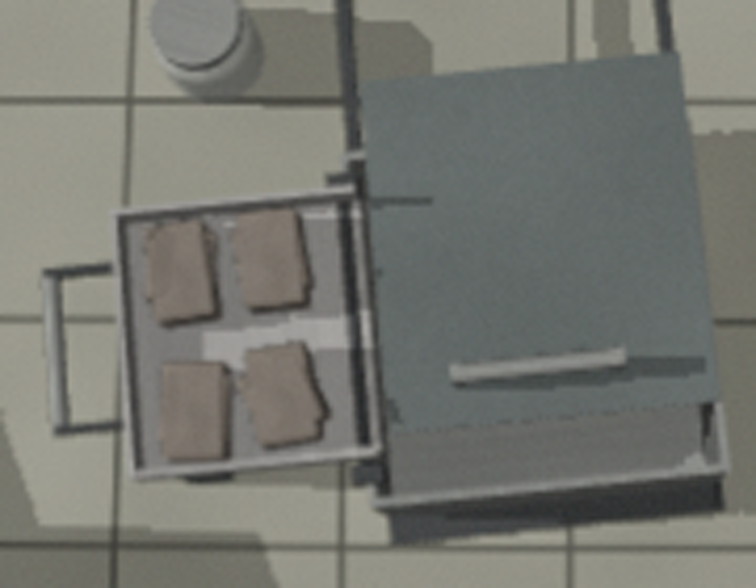

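Crop 1 shows the cube turned about 17°, the kerb lying along world y with its upright on the right, the briquette roughly along x and the hex standing. Crop 2 shows the cover partly open, with the bar ends at (452,374) and (625,355). Next I'll turn these into world positions.

```bash
python3 - <<'E'
from h import *
np.set_printoptions(precision=4,suppress=True)
c2=lambda U,V:((U+.5)/4.2-.5+185,(V+.5)/4.2-.5+180)
c1=lambda U,V:((U+.5)/5-.5+370,(V+.5)/5-.5+190)
def show(name,pts,z,f):
    P=np.array([atz('top',f(*p),z) for p in pts]);print(name,P[:,:2].tolist() if 0 else P[:,:2].round(4).tolist(),'mean',P[:,:2].mean(0));return P
def ang(a,b): d=b-a;return np.degrees(np.arctan2(d[1],d[0])),np.linalg.norm(d[:2])
cb=show('coverbar',[(452,374),(625,355)],.1975,c2);print(ang(cb[1],cb[0]))
tb=show('traybar',[(50,272),(62,430)],.18,c2);print(ang(tb[1],tb[0]))
rf=show('rim front',[(378,505),(725,470)],.15,c2);print(ang(rf[1],rf[0]))
cv=show('cover far',[(360,80),(675,53)],.1555,c2);print(ang(cv[1],cv[0]))
tw=show('tray end wall',[(117,212),(136,472)],.191,c2);print(ang(tw[1],tw[0]))
cu=show('cube',[(312,125),(395,150),(375,238),(292,207)],.055,c1);print(ang(cu[0],cu[1]),ang(cu[3],cu[0]))
k=show('kerb up',[(365,324),(418,324),(418,410),(362,410)],.055,c1);
k2=show('kerb slab',[(255,322),(358,322),(358,408),(255,408)],.027,c1);print(ang(k2[1],k2[0]),ang(k[1],k[0]))
b=show('briq ends',[(130,292),(110,430)],.036,c1);print(ang(b[1],b[0]))
h=show('hex',[(140,465),(190,480),(205,520),(170,570),(112,555),(95,512)],.056,c1)
s=show('btn',[(100,82)],.07,c1)
# side refine
print('btn tri from nets, side px of hex/cube etc')
E
```

```text
coverbar [[0.4853, 0.1129], [0.4974, 0.0061]] mean [0.4914 0.0595]
(np.float64(96.42909229112266), np.float64(0.1074866270586569))
traybar [[0.551, 0.3691], [0.451, 0.3578]] mean [0.501  0.3634]
(np.float64(6.489872077608584), np.float64(0.10058397080705804))
rim front [[0.4068, 0.1614], [0.4294, -0.0587]] mean [0.4181 0.0514]
(np.float64(95.84849564048872), np.float64(0.2212979543711582))
cover far [[0.6817, 0.177], [0.7004, -0.0282]] mean [0.6911 0.0744]
(np.float64(95.21066308270453), np.float64(0.20604834829175925))
tray end wall [[0.5876, 0.3255], [0.4245, 0.3082]] mean [0.506  0.3168]
(np.float64(6.045310763809104), np.float64(0.16409204393947768))
cube [[0.6602, -0.2879], [0.6455, -0.3368], [0.593, -0.3228], [0.6112, -0.2744]] mean [ 0.6275 -0.3055]
(np.float64(-106.76784651768995), np.float64(0.051065917116760284)) (np.float64(-15.414297811235635), np.float64(0.0507949669159192))
kerb up [[0.5424, -0.3151], [0.5424, -0.3464], [0.4922, -0.3446], [0.4923, -0.3117]] mean [ 0.5173 -0.3294]
kerb slab [[0.5473, -0.2561], [0.5473, -0.3177], [0.4963, -0.316], [0.4963, -0.2547]] mean [ 0.5218 -0.2861]
(np.float64(90.0440521295958), np.float64(0.06158674533005751)) (np.float64(90.027385089486), np.float64(0.03128805486493513))
briq ends [[0.5637, -0.1809], [0.4826, -0.1676]] mean [ 0.5232 -0.1742]
(np.float64(-9.32706612818417), np.float64(0.08217763521444506))
hex [[0.4606, -0.1817], [0.452, -0.2104], [0.4291, -0.2185], [0.4007, -0.1978], [0.4093, -0.1647], [0.4338, -0.1553]] mean [ 0.4309 -0.1881]
btn [[0.6819, -0.161]] mean [ 0.6819 -0.161 ]
btn tri from nets, side px of hex/cube etc
```

```bash
cat >> h.py <<'E'
H=np.array([.5325,.0633]);HY=np.radians(6)
def hop(x,y): c,s=np.cos(HY),np.sin(HY);return [H[0]+c*x-s*y,H[1]+s*x+c*y]
def plan(*calls):
    "each call: list of (x,y,z,yawdeg); prints tool deltas from pose at the call's beginning"
    s=status.read_state();p=np.array(s['eef_pos']);y=np.degrees(s['orientation'][2])
    print('now',p.round(4),round(y,1),'w',round(s['width'],3),'t',s['t'])
    for c in calls:
        yr=np.radians(y);tx=np.array([np.cos(yr),np.sin(yr),0]);ty=np.array([np.sin(yr),-np.cos(yr),0])
        for w in c:
            d=(np.array(w[:3])-p)*1000;dy=(w[3]-y+180)%360-180
            print([round(float(v),1) for v in (d@tx,d@ty,-d[2],0,0,-dy)],'dist',round(np.linalg.norm(d)))
        p=np.array(w[:3]);y=w[3];print('--')
E
python3 -c "
from h import *
b=hop(-.041,0);o=hop(.14,0);print(b,o)
plan([(*b,.27,96)],[(*b,.178,96)],[(*o,.178,96)],[(*o,.27,96)])"
```

```text
[np.float64(0.4917246022899008), np.float64(0.0590143330060262)] [np.float64(0.6717330653515583), np.float64(0.07793398485747148)]
now [ 0.1714 -0.601   0.2139] 15.9 w 0.998 t 1.6
[489.0, -546.9, -56.1, 0.0, 0.0, -80.1] dist 736
--
[0.0, 0.0, 92.0, 0.0, 0.0, 0.0] dist 92
--
[-0.0, 181.0, -0.0, 0.0, 0.0, 0.0] dist 181
--
[0.0, 0.0, -92.0, 0.0, 0.0, 0.0] dist 92
--
```

Call:
{"fn": "servo_tool", "kwargs": {"deltas": [[0, 0, -56, 0, 0, 0, 0], [489, -547, -56, 0, 0, -80, 0], [489, -547, -56, 0, 0, -80, 0], [489, -547, -56, 0, 0, -80, 0], [489, -547, -56, 0, 0, -80, 0], [489, -547, -56, 0, 0, -80, 0], [489, -547, -56, 0, 0, -80, 0], [489, -547, -56, 0, 0, -80, 0], [489, -547, -56, 0, 0, -80, 0], [489, -547, -56, 0, 0, -80, 0]]}}

```text
t: 2.85
eef_pos: [0.4176, -0.0931, 0.2703]
orientation: [3.141, 0.0, 1.675]
force: [0.9, -1.3, -0.1]
width: 1.002
grasp_force: 0.0
```

```bash
python3 -c "
from h import *
b=hop(-.041,0);o=hop(.14,0)
plan([(*b,.27,96),(*b,.178,96)])"
```

```text
now [ 0.4176 -0.0931  0.2703] 96.0 w 1.002 t 2.85
[143.5, 89.6, 0.3, 0.0, 0.0, -0.0] dist 169
[143.5, 89.6, 92.3, 0.0, 0.0, -0.0] dist 193
--
```

Call:
{"fn": "servo_tool", "kwargs": {"deltas": [[143.5, 89.5, 0, 0, 0, 0, 0], [143.5, 89.5, 0, 0, 0, 0, 0], [143.5, 89.5, 0, 0, 0, 0, 0], [143.5, 89.5, 0, 0, 0, 0, 0], [143.5, 89.5, 50, 0, 0, 0, 0], [143.5, 89.5, 92, 0, 0, 0, 0], [143.5, 89.5, 92, 0, 0, 0, 0], [143.5, 89.5, 92, 0, 0, 0, 1], [143.5, 89.5, 92, 0, 0, 0, 1], [143.5, 89.5, 92, 0, 0, 0, 1]]}}

```text
t: 4.1
eef_pos: [0.4917, 0.057, 0.179]
orientation: [3.14, 0.0, 1.674]
force: [0.1, -0.4, -0.0]
width: 0.706
grasp_force: 0.0
```

Call:
{"fn": "servo_tool", "kwargs": {"deltas": [[0, 0, 0, 0, 0, 0, 1], [0, 0, 0, 0, 0, 0, 1], [0, 0, 0, 0, 0, 0, 1]]}}

```text
t: 4.47
eef_pos: [0.4911, 0.057, 0.1779]
orientation: [-3.142, 0.0, 1.674]
force: [-0.3, -0.1, 0.3]
width: 0.373
grasp_force: 0.0
```

Call:
{"fn": "servo_tool", "kwargs": {"deltas": [[0, 0, 0, 0, 0, 0, 1], [0, 0, 0, 0, 0, 0, 1], [0, 0, 0, 0, 0, 0, 1], [0, 0, 0, 0, 0, 0, 1]]}}

```text
t: 4.97
eef_pos: [0.4913, 0.057, 0.1779]
orientation: [3.141, 0.0, 1.674]
force: [1.4, 0.6, -0.9]
width: 0.122
grasp_force: 30.0
```

Call:
{"fn": "servo_tool", "kwargs": {"deltas": [[0, 20, 0, 0, 0, 0, 1], [0, 55, 0, 0, 0, 0, 1], [0, 90, 0, 0, 0, 0, 1], [0, 125, 0, 0, 0, 0, 1], [0, 155, 0, 0, 0, 0, 1], [0, 172, 0, 0, 0, 0, 1], [0, 178, 0, 0, 0, 0, 1], [0, 178, 0, 0, 0, 0, 1], [0, 178, 0, 0, 0, 0, 1]]}}

```text
t: 6.1
eef_pos: [0.6668, 0.0752, 0.1779]
orientation: [-3.139, 0.0, 1.674]
force: [-7.7, -1.6, 6.8]
width: 0.126
grasp_force: 30.0
```

Call:
{"fn": "servo_tool", "kwargs": {"deltas": [[0, -2, 0, 0, 0, 0, 0], [0, -2, 0, 0, 0, 0, 0], [0, -2, 0, 0, 0, 0, 0], [0, -2, 0, 0, 0, 0, 0], [0, -2, -50, 0, 0, 0, 0], [0, -2, -90, 0, 0, 0, 0], [0, -2, -90, 0, 0, 0, 0]]}}

```text
t: 6.98
eef_pos: [0.6678, 0.0752, 0.2715]
orientation: [3.136, 0.0, 1.674]
force: [0.1, 0.6, 0.3]
width: 0.863
grasp_force: 0.0
```

```bash
cat >> h.py <<'E'
def find(*names):
    for c in ('top','side'):
        snap(c)
        for n in names:
            print(n,c,[(np.round(x['location'],3).tolist(),round(x['conf'],2)) for x in optics.boxes_of(c,n)[:3]])
E
python3 - <<'E'
from h import *
find('briquette','hex_paver','cube','kerb','cover_bar')
snap('top','t1.png')
plan([(*hop(.13,-.1),.27,170.7),(.523,-.175,.22,170.7)],[(.523,-.175,.1,170.7),(.523,-.175,.008,170.7)])
E
```

```text
briquette top [([0.521, -0.17, 0.034], 0.6)]
hex_paver top [([0.431, -0.184, 0.053], 0.87)]
cube top [([0.625, -0.296, 0.053], 0.94), ([0.519, -0.301, 0.025], 0.53)]
kerb top [([0.52, -0.3, 0.027], 0.75), ([0.681, -0.155, 0.07], 0.73), ([0.472, 0.219, 0.19], 0.25)]
cover_bar top [([0.681, 0.132, 0.158], 0.81), ([0.552, 0.288, 0.193], 0.25)]
briquette side [([0.534, -0.18, 0.038], 0.64)]
hex_paver side [([0.748, 0.098, 0.152], 0.68), ([0.433, -0.173, 0.056], 0.61), ([0.725, 0.318, 0.077], 0.24)]
cube side [([0.625, -0.286, 0.045], 0.66)]
kerb side [([0.518, -0.299, 0.03], 0.57)]
cover_bar side [([0.746, 0.092, 0.161], 0.89)]
now [0.6662 0.0752 0.2678] 95.9 w 1.0 t 7.625
[-97.9, -4.1, -2.2, 0.0, 0.0, -74.8] dist 98
[-234.1, -168.3, 47.8, 0.0, 0.0, -74.8] dist 292
--
[0.0, 0.0, 120.0, 0.0, 0.0, -0.0] dist 120
[0.0, 0.0, 212.0, 0.0, 0.0, -0.0] dist 212
--
```

Call:
{"fn": "servo_tool", "kwargs": {"deltas": [[-98, -4, -2, 0, 0, -75, 0], [-98, -4, -2, 0, 0, -75, 0], [-234, -168, 48, 0, 0, -75, 0], [-234, -168, 48, 0, 0, -75, 0], [-234, -168, 48, 0, 0, -75, 0], [-234, -168, 48, 0, 0, -75, 0], [-234, -168, 48, 0, 0, -75, 0], [-234, -168, 48, 0, 0, -75, 0], [-234, -168, 48, 0, 0, -75, 0]]}}

```text
t: 8.75
eef_pos: [0.5236, -0.1747, 0.2201]
orientation: [-3.142, 0.0, 2.98]
force: [0.1, -0.0, -0.0]
width: 1.001
grasp_force: 0.0
```

```bash
python3 - <<'E'
from h import *
plan([(.523,-.173,.1,170.7),(.523,-.173,.008,170.7)],[(.523,-.173,.24,170.7),(*hop(.02,-.05),.24,96),(*hop(.02,-.05),.09,96)])
E
```

```text
now [ 0.5236 -0.1747  0.2201] 170.7 w 1.001 t 8.75
[0.8, 1.6, 120.1, 0.0, 0.0, 0.0] dist 120
[0.8, 1.6, 212.1, 0.0, 0.0, 0.0] dist 212
--
[0.0, 0.0, -232.0, 0.0, 0.0, -0.0] dist 232
[-3.7, 191.8, -232.0, 0.0, 0.0, 74.7] dist 301
[-3.7, 191.8, -82.0, 0.0, 0.0, 74.7] dist 209
--
```

Call:
{"fn": "servo_tool", "kwargs": {"deltas": [[1, 2, 60, 0, 0, 0, 0], [1, 2, 120, 0, 0, 0, 0], [1, 2, 170, 0, 0, 0, 0], [1, 2, 205, 0, 0, 0, 0], [1, 2, 212, 0, 0, 0, 0], [1, 2, 212, 0, 0, 0, 1], [1, 2, 212, 0, 0, 0, 1], [1, 2, 212, 0, 0, 0, 1], [1, 2, 212, 0, 0, 0, 1], [1, 2, 212, 0, 0, 0, 1]]}}

```text
t: 10.0
eef_pos: [0.5227, -0.1729, 0.0082]
orientation: [-3.141, 0.0, 2.983]
force: [0.0, -0.1, 0.2]
width: 0.482
grasp_force: 0.0
```

Call:
{"fn": "servo_tool", "kwargs": {"deltas": [[0, 0, 0, 0, 0, 0, 1], [0, 0, 0, 0, 0, 0, 1], [0, 0, 0, 0, 0, 0, 1], [0, 0, 0, 0, 0, 0, 1]]}}

```text
t: 10.5
eef_pos: [0.5226, -0.1728, 0.0079]
orientation: [-3.142, 0.0, 2.983]
force: [-0.7, -0.7, 2.3]
width: 0.332
grasp_force: 3.0
```

```bash
python3 - <<'E'
from h import *
print(status.read_state()['grasp_force'])
a=hop(-.05,-.05)
plan([(.523,-.173,.25,170.7),(*a,.25,96),(*a,.085,96)])
E
```

```text
2.9958629608154297
now [ 0.5226 -0.1728  0.0079] 170.9 w 0.332 t 10.5
[-0.4, -0.1, -242.1, 0.0, 0.0, 0.2] dist 242
[62.8, 173.4, -242.1, 0.0, 0.0, 74.9] dist 304
[62.8, 173.4, -77.1, 0.0, 0.0, 74.9] dist 200
--
```

Call:
{"fn": "servo_tool", "kwargs": {"deltas": [[0, 0, 0, 0, 0, 0, 1], [0, 0, -5, 0, 0, 0, 1], [0, 0, -40, 0, 0, 0, 1], [0, 0, -90, 0, 0, 0, 1], [0, 0, -150, 0, 0, 0, 1], [0, 0, -210, 0, 0, 0, 1], [0, 0, -240, 0, 0, 0, 1], [0, 0, -240, 0, 0, 0, 1]]}}

```text
t: 11.5
eef_pos: [0.5233, -0.1731, 0.25]
orientation: [-3.141, 0.004, 2.983]
force: [-0.3, -0.6, -5.0]
width: 0.327
grasp_force: 30.0
```

Call:
{"fn": "servo_tool", "kwargs": {"deltas": [[63, 173, 0, 0, 0, 75, 1], [63, 173, 0, 0, 0, 75, 1], [63, 173, 0, 0, 0, 75, 1], [63, 173, 0, 0, 0, 75, 1], [63, 173, 0, 0, 0, 75, 1], [63, 173, 0, 0, 0, 75, 1], [63, 173, 0, 0, 0, 75, 1], [63, 173, 0, 0, 0, 75, 1], [63, 173, 60, 0, 0, 75, 1], [63, 173, 100, 0, 0, 75, 1]]}}

```text
t: 12.75
eef_pos: [0.4856, 0.0082, 0.1447]
orientation: [-3.138, -0.001, 1.674]
force: [0.1, -0.2, -4.4]
width: 0.323
grasp_force: 30.0
```

```bash
python3 - <<'E'
from h import *
a=hop(-.05,-.05)
plan([(*a,.085,96)],[(*a,.25,96),(.431,-.187,.25,75)])
E
```

```text
now [0.4856 0.0082 0.1447] 95.9 w 0.323 t 12.75
[-0.1, 2.4, 59.7, 0.0, 0.0, -0.1] dist 60
--
[0.0, 0.0, -165.0, 0.0, 0.0, 0.0] dist 165
[-188.3, -77.1, -165.0, 0.0, 0.0, 21.0] dist 262
--
```

Call:
{"fn": "servo_tool", "kwargs": {"deltas": [[0, 2, 40, 0, 0, 0, 1], [0, 2, 62, 0, 0, 0, 1], [0, 2, 62, 0, 0, 0, 1], [0, 2, 62, 0, 0, 0, 0], [0, 2, 62, 0, 0, 0, 0], [0, 2, 62, 0, 0, 0, 0], [0, 2, 0, 0, 0, 0, 0], [0, 2, -60, 0, 0, 0, 0], [0, 2, -105, 0, 0, 0, 0], [0, 2, -105, 0, 0, 0, 0]]}}

```text
t: 14.0
eef_pos: [0.4914, 0.0081, 0.2567]
orientation: [3.135, 0.001, 1.674]
force: [0.0, 0.2, -0.3]
width: 0.998
grasp_force: 0.0
```

Call:
{"fn": "servo_tool", "kwargs": {"deltas": [[-188, -77, 0, 0, 0, 21, 0], [-188, -77, 0, 0, 0, 21, 0], [-188, -77, 0, 0, 0, 21, 0], [-188, -77, 0, 0, 0, 21, 0], [-188, -77, 0, 0, 0, 21, 0], [-188, -77, 0, 0, 0, 21, 0]]}}

```text
t: 14.75
eef_pos: [0.4325, -0.1856, 0.2526]
orientation: [-3.141, -0.0, 1.308]
force: [0.3, 0.5, -0.9]
width: 0.998
grasp_force: 0.0
```

```bash
python3 - <<'E'
from h import *
find('briquette','hex_paver')
im=snap('top');np.save('t.npy',im)
cv2.imwrite('pics/c3.png',cv2.resize(im[190:310,260:460,::-1],None,fx=4,fy=4,interpolation=cv2.INTER_CUBIC))
plan([(.431,-.187,.008,75)])
E
```

```text
briquette top [([0.491, 0.006, 0.038], 0.75), ([0.748, 0.084, 0.155], 0.16)]
hex_paver top [([0.49, 0.011, 0.038], 0.36)]
briquette side [([0.49, 0.02, 0.044], 0.77)]
hex_paver side [([0.43, -0.174, 0.052], 0.74)]
now [ 0.4326 -0.1863  0.2529] 75.0 w 1.003 t 15.1
[-1.1, -1.4, 244.9, 0.0, 0.0, -0.0] dist 245
--
```

View pics/c3.png

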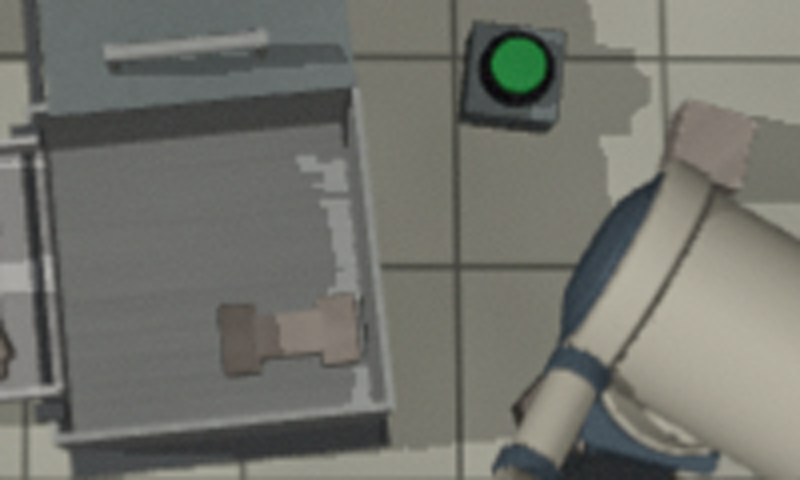

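The briquette lies flat in the hopper at (290,335) in the crop, and the cube is unmoved at (712,145). Next is the hex.

Call:
{"fn": "servo_tool", "kwargs": {"deltas": [[-1, -1.5, 60, 0, 0, 0, 0], [-1, -1.5, 120, 0, 0, 0, 0], [-1, -1.5, 180, 0, 0, 0, 0], [-1, -1.5, 225, 0, 0, 0, 0], [-1, -1.5, 241, 0, 0, 0, 0], [-1, -1.5, 241, 0, 0, 0, 1], [-1, -1.5, 241, 0, 0, 0, 1], [-1, -1.5, 241, 0, 0, 0, 1], [-1, -1.5, 241, 0, 0, 0, 1], [-1, -1.5, 241, 0, 0, 0, 1]]}}

```text
t: 16.35
eef_pos: [0.4313, -0.1876, 0.0127]
orientation: [3.14, 0.0, 1.308]
force: [0.3, 1.0, 9.2]
width: 0.616
grasp_force: 29.9
```

Call:
{"fn": "servo_tool", "kwargs": {"deltas": [[0, 0, 0, 0, 0, 0, 1], [0, 0, 0, 0, 0, 0, 1], [0, 0, -5, 0, 0, 0, 1], [0, 0, -40, 0, 0, 0, 1], [0, 0, -90, 0, 0, 0, 1], [0, 0, -150, 0, 0, 0, 1], [0, 0, -210, 0, 0, 0, 1], [0, 0, -240, 0, 0, 0, 1], [0, 0, -240, 0, 0, 0, 1]]}}

```text
t: 17.48
eef_pos: [0.4314, -0.1876, 0.2539]
orientation: [3.138, 0.001, 1.308]
force: [-0.7, -0.2, -4.9]
width: 0.616
grasp_force: 29.9
```

```bash
python3 - <<'E'
from h import *
a=hop(-.055,.05)
plan([(*a,.25,96),(*a,.085,96)],[(*a,.25,96),(.626,-.301,.25,74)])
E
```

```text
now [ 0.4314 -0.1876  0.2539] 74.9 w 0.616 t 17.475
[295.5, -36.9, 3.9, 0.0, 0.0, -21.1] dist 298
[295.5, -36.9, 168.9, 0.0, 0.0, -21.1] dist 342
--
[0.0, 0.0, -165.0, 0.0, 0.0, 0.0] dist 165
[-422.1, 109.9, -165.0, 0.0, 0.0, 22.0] dist 466
--
```

Call:
{"fn": "servo_tool", "kwargs": {"deltas": [[295, -37, 0, 0, 0, -21, 1], [295, -37, 0, 0, 0, -21, 1], [295, -37, 0, 0, 0, -21, 1], [295, -37, 0, 0, 0, -21, 1], [295, -37, 0, 0, 0, -21, 1], [295, -37, 0, 0, 0, -21, 1], [295, -37, 60, 0, 0, -21, 1], [295, -37, 120, 0, 0, -21, 1], [295, -37, 170, 0, 0, -21, 1], [295, -37, 170, 0, 0, -21, 1]]}}

```text
t: 18.73
eef_pos: [0.4693, 0.1062, 0.0785]
orientation: [-3.135, 0.0, 1.673]
force: [0.3, 0.3, -2.0]
width: 0.616
grasp_force: 29.9
```

Call:
{"fn": "servo_tool", "kwargs": {"deltas": [[0, 0, 0, 0, 0, 0, 0], [0, 0, 0, 0, 0, 0, 0], [0, 0, 0, 0, 0, 0, 0], [0, 0, -40, 0, 0, 0, 0], [0, 0, -100, 0, 0, 0, 0], [0, 0, -165, 0, 0, 0, 0], [0, 0, -165, 0, 0, 0, 0]]}}

```text
t: 19.6
eef_pos: [0.4739, 0.1074, 0.2519]
orientation: [3.133, 0.0, 1.674]
force: [0.8, 0.5, -0.1]
width: 1.0
grasp_force: 0.0
```

```bash
python3 - <<'E'
from h import *
find('hex_paver','cube','kerb')
plan([(.626,-.301,.25,74)])
E
```

```text
hex_paver top []
cube top [([0.623, -0.298, 0.053], 0.63)]
kerb top [([0.52, -0.3, 0.024], 0.61)]
hex_paver side [([0.474, 0.09, 0.06], 0.57), ([0.595, 0.116, 0.153], 0.51), ([0.473, 0.228, 0.195], 0.26)]
cube side [([0.636, -0.287, 0.052], 0.7), ([0.479, 0.088, 0.059], 0.5)]
kerb side []
now [0.4713 0.1071 0.246 ] 95.9 w 0.998 t 20.0
[-421.9, 111.8, -4.0, 0.0, 0.0, 21.9] dist 436
--
```

Call:
{"fn": "servo_tool", "kwargs": {"deltas": [[-422, 112, -4, 0, 0, 22, 0], [-422, 112, -4, 0, 0, 22, 0], [-422, 112, -4, 0, 0, 22, 0], [-422, 112, -4, 0, 0, 22, 0], [-422, 112, -4, 0, 0, 22, 0], [-422, 112, -4, 0, 0, 22, 0], [-422, 112, -4, 0, 0, 22, 0], [-422, 112, -4, 0, 0, 22, 0], [-422, 112, -4, 0, 0, 22, 0]]}}

```text
t: 21.12
eef_pos: [0.6263, -0.3008, 0.2498]
orientation: [-3.14, -0.001, 1.29]
force: [-0.7, 0.5, 0.0]
width: 1.001
grasp_force: 0.0
```

```bash
python3 - <<'E'
from h import *
find('cube','beaker')
plan([(.626,-.301,.012,74)])
E
```

```text
cube top [([0.68, -0.156, 0.072], 0.69)]
beaker top [([0.641, -0.457, 0.057], 0.82)]
cube side [([0.622, -0.287, 0.042], 0.87)]
beaker side [([0.641, -0.414, 0.059], 0.79)]
now [ 0.6267 -0.3002  0.2513] 74.0 w 1.004 t 21.425
[-1.0, -0.4, 239.3, 0.0, 0.0, -0.0] dist 239
--
```

Call:
{"fn": "servo_tool", "kwargs": {"deltas": [[0, 0, 60, 0, 0, 0, 0], [0, 0, 120, 0, 0, 0, 0], [0, 0, 180, 0, 0, 0, 0], [0, 0, 222, 0, 0, 0, 0], [0, 0, 238, 0, 0, 0, 0], [0, 0, 238, 0, 0, 0, 1], [0, 0, 238, 0, 0, 0, 1], [0, 0, 238, 0, 0, 0, 1], [0, 0, 238, 0, 0, 0, 1], [0, 0, 238, 0, 0, 0, 1]]}}

```text
t: 22.68
eef_pos: [0.6274, -0.3014, 0.0141]
orientation: [3.14, 0.0, 1.29]
force: [-0.1, 1.3, 8.3]
width: 0.605
grasp_force: 30.0
```

Call:
{"fn": "servo_tool", "kwargs": {"deltas": [[0, 0, 0, 0, 0, 0, 1], [0, 0, 0, 0, 0, 0, 1], [0, 0, -5, 0, 0, 0, 1], [0, 0, -40, 0, 0, 0, 1], [0, 0, -90, 0, 0, 0, 1], [0, 0, -150, 0, 0, 0, 1], [0, 0, -210, 0, 0, 0, 1], [0, 0, -240, 0, 0, 0, 1], [0, 0, -240, 0, 0, 0, 1]]}}

```text
t: 23.8
eef_pos: [0.6274, -0.3015, 0.2555]
orientation: [3.137, 0.001, 1.29]
force: [0.8, -0.1, -4.1]
width: 0.6
grasp_force: 30.0
```

```bash
python3 - <<'E'
from h import *
a=hop(.03,.045)
plan([(*a,.25,96),(*a,.085,96)],[(*a,.25,96),(.519,-.304,.25,90)])
E
```

```text
now [ 0.6274 -0.3015  0.2555] 73.9 w 0.6 t 23.8
[377.2, -181.4, 5.5, 0.0, 0.0, -22.1] dist 419
[377.2, -181.4, 170.5, 0.0, 0.0, -22.1] dist 452
--
[0.0, 0.0, -165.0, 0.0, 0.0, 0.0] dist 165
[-408.9, -81.8, -165.0, 0.0, 0.0, 6.0] dist 448
--
```

Call:
{"fn": "servo_tool", "kwargs": {"deltas": [[376, -187, 5, 0, 0, -22, 1], [376, -187, 5, 0, 0, -22, 1], [376, -187, 5, 0, 0, -22, 1], [376, -187, 5, 0, 0, -22, 1], [376, -187, 5, 0, 0, -22, 1], [376, -187, 5, 0, 0, -22, 1], [376, -187, 5, 0, 0, -22, 1], [376, -187, 5, 0, 0, -22, 1], [376, -187, 5, 0, 0, -22, 1]]}}

```text
t: 24.92
eef_pos: [0.5505, 0.1118, 0.2467]
orientation: [-3.139, 0.0, 1.675]
force: [0.4, -0.3, -2.9]
width: 0.603
grasp_force: 30.0
```

```bash
python3 - <<'E'
from h import *
a=hop(.025,.045)
plan([(*a,.25,96),(*a,.085,96)],[(*a,.25,96),(.519,-.304,.25,90)])
E
```

```text
now [0.5505 0.1118 0.2467] 95.9 w 0.603 t 24.925
[-1.4, 2.0, -3.3, 0.0, 0.0, -0.1] dist 4
[-1.4, 2.0, 161.7, 0.0, 0.0, -0.1] dist 162
--
[0.0, 0.0, -165.0, 0.0, 0.0, 0.0] dist 165
[-408.9, -76.8, -165.0, 0.0, 0.0, 6.0] dist 448
--
```

Call:
{"fn": "servo_tool", "kwargs": {"deltas": [[-1, 1, 60, 0, 0, 0, 1], [-1, 1, 120, 0, 0, 0, 1], [-1, 1, 163, 0, 0, 0, 1], [-1, 1, 163, 0, 0, 0, 1], [-1, 1, 163, 0, 0, 0, 0], [-1, 1, 163, 0, 0, 0, 0], [-1, 1, 163, 0, 0, 0, 0], [-1, 1, 110, 0, 0, 0, 0], [-1, 1, 50, 0, 0, 0, 0], [-1, 1, 0, 0, 0, 0, 0]]}}

```text
t: 26.18
eef_pos: [0.5524, 0.1112, 0.2512]
orientation: [3.139, 0.0, 1.674]
force: [0.9, -0.3, 0.5]
width: 0.999
grasp_force: 0.0
```

Call:
{"fn": "servo_tool", "kwargs": {"deltas": [[-409, -77, 0, 0, 0, 6, 0], [-409, -77, 0, 0, 0, 6, 0], [-409, -77, 0, 0, 0, 6, 0], [-409, -77, 0, 0, 0, 6, 0], [-409, -77, 0, 0, 0, 6, 0], [-409, -77, 0, 0, 0, 6, 0], [-409, -77, 0, 0, 0, 6, 0], [-409, -77, 0, 0, 0, 6, 0], [-409, -77, 0, 0, 0, 6, 0]]}}

```text
t: 27.3
eef_pos: [0.5178, -0.3032, 0.2484]
orientation: [3.141, 0.0, 1.569]
force: [-0.0, 0.3, -0.2]
width: 1.005
grasp_force: 0.0
```

```bash
python3 - <<'E'
from h import *
find('kerb','cube','hex_paver')
plan([(.519,-.304,.012,90)])
E
```

```text
kerb top [([0.526, -0.274, 0.025], 0.72)]
cube top [([0.55, 0.11, 0.059], 0.89)]
hex_paver top [([0.47, 0.11, 0.058], 0.84)]
kerb side [([0.521, -0.3, 0.028], 0.83)]
cube side [([0.556, 0.089, 0.06], 0.43)]
hex_paver side [([0.478, 0.09, 0.059], 0.55), ([0.516, 0.312, 0.172], 0.26)]
now [ 0.518  -0.3032  0.248 ] 90.0 w 0.999 t 27.7
[-0.8, 1.0, 236.0, 0.0, 0.0, -0.0] dist 236
--
```

Call:
{"fn": "servo_tool", "kwargs": {"deltas": [[-1, 1, 60, 0, 0, 0, 0], [-1, 1, 120, 0, 0, 0, 0], [-1, 1, 180, 0, 0, 0, 0], [-1, 1, 222, 0, 0, 0, 0], [-1, 1, 238, 0, 0, 0, 0], [-1, 1, 238, 0, 0, 0, 1], [-1, 1, 238, 0, 0, 0, 1], [-1, 1, 238, 0, 0, 0, 1], [-1, 1, 238, 0, 0, 0, 1], [-1, 1, 238, 0, 0, 0, 1]]}}

```text
t: 28.95
eef_pos: [0.5193, -0.305, 0.0108]
orientation: [3.14, 0.001, 1.569]
force: [-1.0, 0.5, 8.6]
width: 0.568
grasp_force: 28.8
```

Call:
{"fn": "servo_tool", "kwargs": {"deltas": [[0, 0, 0, 0, 0, 0, 1], [0, 0, 0, 0, 0, 0, 1], [0, 0, -5, 0, 0, 0, 1], [0, 0, -40, 0, 0, 0, 1], [0, 0, -90, 0, 0, 0, 1], [0, 0, -150, 0, 0, 0, 1], [0, 0, -210, 0, 0, 0, 1], [0, 0, -240, 0, 0, 0, 1], [0, 0, -240, 0, 0, 0, 1]]}}

```text
t: 30.08
eef_pos: [0.5195, -0.3051, 0.252]
orientation: [3.138, 0.002, 1.569]
force: [-0.2, -0.3, -4.4]
width: 0.567
grasp_force: 28.7
```

```bash
python3 - <<'E'
from h import *
a=hop(.025,-.045)
plan([(*a,.25,96),(*a,.085,96)])
E
```

```text
now [ 0.5195 -0.3051  0.252 ] 89.9 w 0.567 t 30.075
[326.3, 42.1, 2.0, 0.0, 0.0, -6.1] dist 329
[326.3, 42.1, 167.0, 0.0, 0.0, -6.1] dist 369
--
```

Call:
{"fn": "servo_tool", "kwargs": {"deltas": [[326, 41, 0, 0, 0, -6, 1], [326, 41, 0, 0, 0, -6, 1], [326, 41, 0, 0, 0, -6, 1], [326, 41, 0, 0, 0, -6, 1], [326, 41, 0, 0, 0, -6, 1], [326, 41, 0, 0, 0, -6, 1], [326, 41, 0, 0, 0, -6, 1], [326, 41, 50, 0, 0, -6, 1], [326, 41, 110, 0, 0, -6, 1], [326, 41, 167, 0, 0, -6, 1]]}}

```text
t: 31.32
eef_pos: [0.5596, 0.0197, 0.0807]
orientation: [-3.141, 0.0, 1.673]
force: [0.8, -0.1, -3.7]
width: 0.548
grasp_force: 29.7
```

Call:
{"fn": "servo_tool", "kwargs": {"deltas": [[0, 0, 0, 0, 0, 0, 1], [0, 0, 0, 0, 0, 0, 0], [0, 0, 0, 0, 0, 0, 0], [0, 0, 0, 0, 0, 0, 0], [0, 0, -50, 0, 0, 0, 0], [0, 0, -110, 0, 0, 0, 0], [0, 0, -165, 0, 0, 0, 0], [0, 0, -165, 0, 0, 0, 0]]}}

```text
t: 32.33
eef_pos: [0.5626, 0.0213, 0.2533]
orientation: [3.132, 0.002, 1.674]
force: [0.0, 0.3, -0.6]
width: 1.001
grasp_force: 0.0
```

```bash
python3 - <<'E'
from h import *
t=hop(0,.302)
plan([(.40,-.10,.28,96)],[(.42,.25,.28,140),(*t,.28,186),(*t,.16,186)])
E
```

```text
now [0.5626 0.0213 0.2533] 95.9 w 1.001 t 32.325
[-103.8, -174.2, -26.7, 0.0, 0.0, -0.1] dist 205
--
[346.0, 56.5, -0.0, 0.0, 0.0, -44.0] dist 351
[450.6, 148.8, -0.0, 0.0, 0.0, -90.0] dist 475
[450.6, 148.8, 120.0, 0.0, 0.0, -90.0] dist 489
--
```

Back off to see the hopper clearly before tipping.

Call:
{"fn": "servo_tool", "kwargs": {"deltas": [[0, 0, -27, 0, 0, 0, 0], [-104, -174, -27, 0, 0, 0, 0], [-104, -174, -27, 0, 0, 0, 0], [-104, -174, -27, 0, 0, 0, 0], [-104, -174, -27, 0, 0, 0, 0], [-104, -174, -27, 0, 0, 0, 0]]}}

```text
t: 33.08
eef_pos: [0.3977, -0.1004, 0.2752]
orientation: [3.141, 0.0, 1.672]
force: [0.9, 0.5, -0.1]
width: 1.003
grasp_force: 0.0
```

```bash
python3 - <<'E'
from h import *
find('kerb','cube','hex_paver','briquette','prism','half_prism','tray_bar')
im=snap('top')
cv2.imwrite('pics/c4.png',cv2.resize(im[180:330,190:510,::-1],None,fx=2.5,fy=2.5,interpolation=cv2.INTER_CUBIC))
t=hop(0,.302);plan([(*t,.28,186),(*t,.16,186)])
E
```

```text
kerb top [([0.562, 0.021, 0.032], 0.69)]
cube top [([0.55, 0.112, 0.056], 0.74)]
hex_paver top [([0.471, 0.109, 0.059], 0.54), ([0.754, 0.086, 0.152], 0.3)]
briquette top [([0.487, 0.009, 0.038], 0.72)]
prism top [([0.684, -0.159, 0.071], 0.2)]
half_prism top []
tray_bar top [([0.514, 0.255, 0.155], 0.73)]
kerb side [([0.564, 0.011, 0.034], 0.57)]
cube side [([0.598, 0.114, 0.152], 0.7), ([0.556, 0.086, 0.06], 0.61)]
hex_paver side [([0.476, 0.088, 0.06], 0.44)]
briquette side [([0.491, 0.01, 0.044], 0.57)]
prism side []
half_prism side [([0.474, 0.226, 0.198], 0.71)]
tray_bar side [([0.513, 0.313, 0.172], 0.76)]
now [ 0.3979 -0.1001  0.2749] 95.9 w 0.999 t 33.925
[450.7, 150.2, -5.1, 0.0, 0.0, -90.1] dist 475
[450.7, 150.2, 114.9, 0.0, 0.0, -90.1] dist 489
--
```

View pics/c4.png

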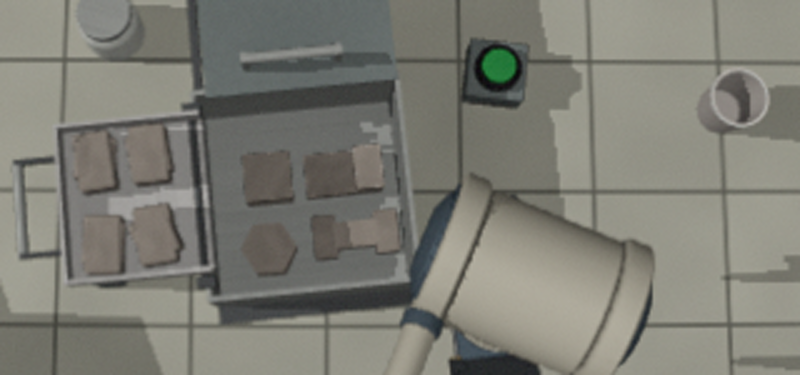

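All four specimens lie flat in the hopper and nothing is left on the counter. Next I'll go to the tray bar with the fingers half closed.

Call:
{"fn": "servo_tool", "kwargs": {"deltas": [[451, 150, -5, 0, 0, -90, 0.5], [451, 150, -5, 0, 0, -90, 0.5], [451, 150, -5, 0, 0, -90, 0.5], [451, 150, -5, 0, 0, -90, 0.5], [451, 150, -5, 0, 0, -90, 0.5], [451, 150, -5, 0, 0, -90, 0.5], [451, 150, -5, 0, 0, -90, 0.5], [451, 150, -5, 0, 0, -90, 0.5], [451, 150, -5, 0, 0, -90, 0.5], [451, 150, -5, 0, 0, -90, 0.5]]}}

```text
t: 35.17
eef_pos: [0.5005, 0.3642, 0.2796]
orientation: [-3.141, -0.0, -3.038]
force: [0.1, -0.0, -0.4]
width: 0.499
grasp_force: 0.0
```

```bash
python3 - <<'E'
from h import *
t=hop(0,.302);plan([(*t,.28,186),(*t,.16,186)])
E
```

```text
now [0.5005 0.3642 0.2796] -174.1 w 0.499 t 35.175
[-0.4, -0.6, -0.4, 0.0, 0.0, -0.1] dist 1
[-0.4, -0.6, 119.6, 0.0, 0.0, -0.1] dist 120
--
```

Call:
{"fn": "servo_tool", "kwargs": {"deltas": [[0, -0.5, 50, 0, 0, 0, 0.5], [0, -0.5, 90, 0, 0, 0, 0.5], [0, -0.5, 115, 0, 0, 0, 0.5], [0, -0.5, 119, 0, 0, 0, 0.5], [0, -0.5, 119, 0, 0, 0, 1], [0, -0.5, 119, 0, 0, 0, 1], [0, -0.5, 119, 0, 0, 0, 1], [0, -0.5, 119, 0, 0, 0, 1], [0, -0.5, 119, 0, 0, 0, 1], [0, -0.5, 119, 0, 0, 0, 1]]}}

```text
t: 36.42
eef_pos: [0.5008, 0.3672, 0.162]
orientation: [3.135, 0.002, -3.038]
force: [-4.7, 26.2, -1.7]
width: 0.122
grasp_force: 30.0
```

```bash
python3 - <<'E'
from h import *
s=status.read_state();print(s['width'],s['grasp_force'],s['force'],s['eef_pos'])
a0=np.arctan2(20,188);r=np.hypot(20,188)
for T in (np.linspace(.0,.45,10)[1:],np.linspace(.45,.9,10)[1:],np.linspace(.9,1.35,10)[1:]):
    t0=T[0]-(T[1]-T[0]);f=lambda t:np.array([r*np.cos(a0+t),-r*np.sin(a0+t)])
    print([(f(t)-f(t0)).round(0).tolist() for t in T])
E
```

```text
0.12210213928563686 29.99820828437805 [-4.70441867 26.19630001 -1.69077676] [0.50083159 0.36718752 0.16202251]
[[-1.0, -9.0], [-3.0, -19.0], [-5.0, -28.0], [-8.0, -37.0], [-11.0, -46.0], [-14.0, -55.0], [-18.0, -63.0], [-23.0, -72.0], [-27.0, -80.0]]
[[-5.0, -8.0], [-11.0, -16.0], [-17.0, -23.0], [-23.0, -30.0], [-30.0, -37.0], [-37.0, -43.0], [-44.0, -49.0], [-52.0, -55.0], [-59.0, -60.0]]
[[-8.0, -5.0], [-16.0, -9.0], [-25.0, -13.0], [-34.0, -17.0], [-43.0, -20.0], [-52.0, -23.0], [-61.0, -25.0], [-70.0, -27.0], [-80.0, -28.0]]
```

Call:
{"fn": "servo_tool", "kwargs": {"deltas": [[0, 3.5, 0, 0, 0, 0, 1], [0, 2.5, -9, 0, 0, 0, 1], [0, 1, -19, 0, 0, 0, 1], [0, -1, -28, 0, 0, 0, 1], [0, -4, -37, 0, 0, 0, 1], [0, -7, -46, 0, 0, 0, 1], [0, -10, -55, 0, 0, 0, 1], [0, -14, -63, 0, 0, 0, 1], [0, -19, -72, 0, 0, 0, 1], [0, -23, -80, 0, 0, 0, 1]]}}

```text
t: 37.67
eef_pos: [0.5034, 0.3412, 0.2421]
orientation: [3.14, 0.001, -3.038]
force: [5.0, 5.9, -4.1]
width: 0.12
grasp_force: 30.0
```

Call:
{"fn": "servo_tool", "kwargs": {"deltas": [[0, -5, -8, 0, 0, 0, 1], [0, -11, -16, 0, 0, 0, 1], [0, -17, -23, 0, 0, 0, 1], [0, -23, -30, 0, 0, 0, 1], [0, -30, -37, 0, 0, 0, 1], [0, -37, -43, 0, 0, 0, 1], [0, -44, -49, 0, 0, 0, 1], [0, -52, -55, 0, 0, 0, 1], [0, -59, -60, 0, 0, 0, 1]]}}

```text
t: 38.8
eef_pos: [0.5094, 0.2836, 0.3036]
orientation: [3.137, 0.003, -3.038]
force: [-1.8, 11.6, 10.9]
width: 0.124
grasp_force: 30.0
```

Call:
{"fn": "servo_tool", "kwargs": {"deltas": [[0, -8, -5, 0, 0, 0, 1], [0, -16, -9, 0, 0, 0, 1], [0, -25, -13, 0, 0, 0, 1], [0, -34, -17, 0, 0, 0, 1], [0, -43, -20, 0, 0, 0, 1], [0, -52, -23, 0, 0, 0, 1], [0, -61, -25, 0, 0, 0, 1], [0, -70, -27, 0, 0, 0, 1], [0, -70, -27, 0, 0, 0, 1]]}}

```text
t: 39.92
eef_pos: [0.5167, 0.2121, 0.3294]
orientation: [3.141, 0.002, -3.039]
force: [1.3, 4.0, 9.9]
width: 0.126
grasp_force: 30.0
```

```bash
python3 - <<'E'
from h import *
find('rubble0')
im=snap('side');t=snap('top')
a=cv2.resize(im[180:380,230:430,::-1],None,fx=2,fy=2);b=cv2.resize(t[180:320,200:380,::-1],None,fx=2.2,fy=2.2)
b=cv2.resize(b,(396,400));cv2.imwrite('pics/c5.png',np.hstack([a,b]))
E
```

```text
rubble0 top [([0.536, 0.035, 0.079], 0.81), ([0.489, 0.144, 0.096], 0.66), ([0.597, 0.11, 0.092], 0.57)]
rubble0 side [([0.636, 0.514, 0.004], 0.71)]
```

View pics/c5.png

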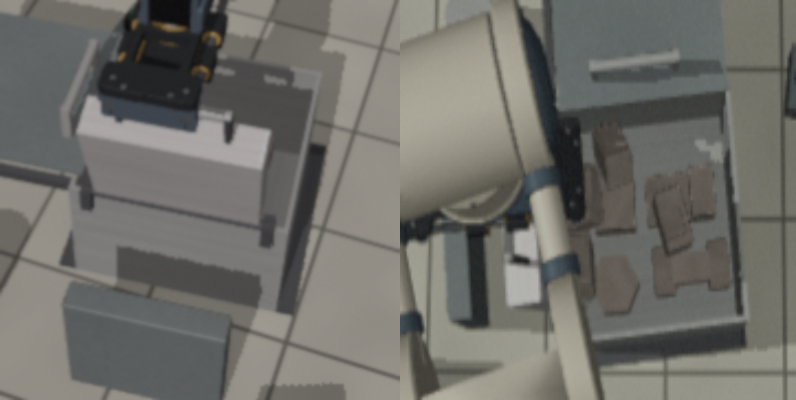

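The tray is upright in the side crop, and the lumps lie in the hopper in the top crop. Lowering by the reverse arc.

Call:
{"fn": "servo_tool", "kwargs": {"deltas": [[0, 9, 2, 0, 0, 0, 1], [0, 18, 4, 0, 0, 0, 1], [0, 27, 7, 0, 0, 0, 1], [0, 36, 10, 0, 0, 0, 1], [0, 45, 14, 0, 0, 0, 1], [0, 54, 18, 0, 0, 0, 1], [0, 62, 22, 0, 0, 0, 1], [0, 70, 27, 0, 0, 0, 1]]}}

```text
t: 41.22
eef_pos: [0.5093, 0.2821, 0.3005]
orientation: [-3.141, 0.0, -3.038]
force: [4.8, -0.4, 1.2]
width: 0.125
grasp_force: 30.0
```

Call:
{"fn": "servo_tool", "kwargs": {"deltas": [[0, 7, 5, 0, 0, 0, 1], [0, 15, 11, 0, 0, 0, 1], [0, 22, 17, 0, 0, 0, 1], [0, 29, 23, 0, 0, 0, 1], [0, 36, 30, 0, 0, 0, 1], [0, 42, 37, 0, 0, 0, 1], [0, 48, 44, 0, 0, 0, 1], [0, 54, 52, 0, 0, 0, 1], [0, 59, 60, 0, 0, 0, 1]]}}

```text
t: 42.35
eef_pos: [0.503, 0.3409, 0.2403]
orientation: [-3.141, -0.0, -3.038]
force: [5.0, -0.0, -0.9]
width: 0.119
grasp_force: 30.0
```

Call:
{"fn": "servo_tool", "kwargs": {"deltas": [[0, 4, 8, 0, 0, 0, 1], [0, 9, 17, 0, 0, 0, 1], [0, 13, 25, 0, 0, 0, 1], [0, 16, 34, 0, 0, 0, 1], [0, 19, 43, 0, 0, 0, 1], [0, 22, 52, 0, 0, 0, 1], [0, 24, 61, 0, 0, 0, 1], [0, 26, 71, 0, 0, 0, 1], [0, 27, 80, 0, 0, 0, 1], [0, 27, 80, 0, 0, 0, 1]]}}

```text
t: 43.6
eef_pos: [0.5004, 0.3673, 0.1605]
orientation: [-3.141, 0.0, -3.038]
force: [4.3, -2.8, -3.7]
width: 0.124
grasp_force: 30.0
```

Call:
{"fn": "servo_tool", "kwargs": {"deltas": [[0, 0, 0, 0, 0, 0, 0.6], [0, 0, 0, 0, 0, 0, 0.6], [0, 0, 0, 0, 0, 0, 0.6], [0, 0, -40, 0, 0, 0, 0.6], [0, 0, -100, 0, 0, 0, 0.5], [0, 40, -140, 0, 0, 0, 0], [0, 100, -140, 0, 0, 0, 0], [0, 100, -140, 0, 0, 0, 0]]}}

```text
t: 44.6
eef_pos: [0.4889, 0.4703, 0.3007]
orientation: [3.141, 0.0, -3.035]
force: [0.0, -0.0, -0.9]
width: 0.8
grasp_force: 0.0
```

```bash
python3 - <<'E'
from h import *
find('rubble0','kerb','cube','tray_bar')
im=snap('side');t=snap('top')
a=cv2.resize(im[180:380,230:430,::-1],None,fx=2,fy=2);b=cv2.resize(t[180:320,200:380,::-1],None,fx=2.2,fy=2.2)
b=cv2.resize(b,(396,400));cv2.imwrite('pics/c6.png',np.hstack([a,b]))
E
```

```text
rubble0 top [([0.558, 0.153, 0.089], 0.78), ([0.532, 0.034, 0.077], 0.77), ([0.483, 0.154, 0.094], 0.56)]
kerb top [([0.568, 0.009, 0.046], 0.68)]
cube top [([0.545, 0.107, 0.059], 0.66)]
tray_bar top [([0.511, 0.252, 0.156], 0.89)]
rubble0 side [([0.476, 0.261, 0.157], 0.74), ([0.521, 0.047, 0.072], 0.73)]
kerb side [([0.539, 0.053, 0.031], 0.45)]
cube side [([0.54, 0.087, 0.06], 0.45)]
tray_bar side [([0.471, 0.261, 0.158], 0.79)]
```

View pics/c6.png

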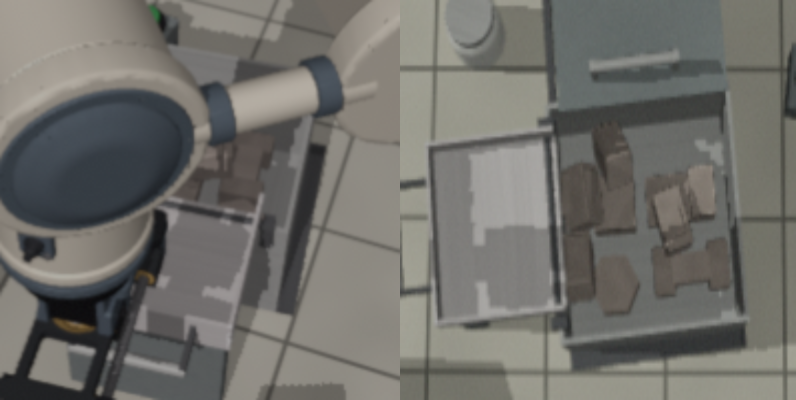

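The tray is level and empty, and all four lumps lie inside the hopper, well below the rim. Closing the cover.

```bash
python3 - <<'E'
from h import *
plan([(.666,.0755,.28,96)],[(.666,.0755,.178,96)],[(*hop(-.086,0),.178,96)])
E
```

```text
now [0.4901 0.4667 0.301 ] -174.1 w 0.998 t 45.2
[-134.8, -407.1, 21.0, 0.0, 0.0, 89.9] dist 429
--
[0.0, 0.0, 102.0, 0.0, 0.0, 0.0] dist 102
--
[1.8, -220.0, -0.0, 0.0, 0.0, 0.0] dist 220
--
```

Call:
{"fn": "servo_tool", "kwargs": {"deltas": [[-135, -407, 21, 0, 0, 90, 0], [-135, -407, 21, 0, 0, 90, 0], [-135, -407, 21, 0, 0, 90, 0], [-135, -407, 21, 0, 0, 90, 0], [-135, -407, 21, 0, 0, 90, 0], [-135, -407, 21, 0, 0, 90, 0], [-135, -407, 21, 0, 0, 90, 0], [-135, -407, 21, 0, 0, 90, 0], [-135, -407, 21, 0, 0, 90, 0], [-135, -407, 21, 0, 0, 90, 0]]}}

```text
t: 46.45
eef_pos: [0.6662, 0.0758, 0.2799]
orientation: [-3.142, -0.0, 1.674]
force: [-0.6, 0.4, 0.4]
width: 1.005
grasp_force: 0.0
```

```bash
python3 - <<'E'
from h import *
plan([(.666,.0755,.178,96)])
E
```

```text
now [0.6662 0.0758 0.2799] 95.9 w 1.005 t 46.45
[-0.3, -0.3, 101.9, 0.0, 0.0, -0.1] dist 102
--
```

Call:
{"fn": "servo_tool", "kwargs": {"deltas": [[0, 0, 50, 0, 0, 0, 0], [0, 0, 90, 0, 0, 0, 0], [0, 0, 102, 0, 0, 0, 0], [0, 0, 102, 0, 0, 0, 1], [0, 0, 102, 0, 0, 0, 1], [0, 0, 102, 0, 0, 0, 1], [0, 0, 102, 0, 0, 0, 1], [0, 0, 102, 0, 0, 0, 1], [0, 0, 102, 0, 0, 0, 1], [0, 0, 102, 0, 0, 0, 1]]}}

```text
t: 47.7
eef_pos: [0.6662, 0.076, 0.1779]
orientation: [-3.142, 0.0, 1.674]
force: [-0.6, 0.5, -0.1]
width: 0.269
grasp_force: 0.0
```

Call:
{"fn": "servo_tool", "kwargs": {"deltas": [[0, 0, 0, 0, 0, 0, 1], [0, 0, 0, 0, 0, 0, 1], [0, -10, 0, 0, 0, 0, 1], [0, -25, 0, 0, 0, 0, 1], [0, -50, 0, 0, 0, 0, 1], [0, -75, 0, 0, 0, 0, 1], [0, -100, 0, 0, 0, 0, 1], [0, -125, 0, 0, 0, 0, 1], [0, -150, 0, 0, 0, 0, 1], [0, -150, 0, 0, 0, 0, 1]]}}

```text
t: 48.95
eef_pos: [0.5144, 0.0604, 0.1779]
orientation: [-3.14, 0.0, 1.674]
force: [-1.4, 0.4, -5.6]
width: 0.123
grasp_force: 30.0
```

Call:
{"fn": "servo_tool", "kwargs": {"deltas": [[0, -20, 0, 0, 0, 0, 1], [0, -40, 0, 0, 0, 0, 1], [0, -55, 0, 0, 0, 0, 1], [0, -64, 0, 0, 0, 0, 1], [0, -68, 0, 0, 0, 0, 1], [0, -69, 0, 0, 0, 0, 1], [0, -69, 0, 0, 0, 0, 1]]}}

```text
t: 49.82
eef_pos: [0.4484, 0.0535, 0.1779]
orientation: [-3.141, -0.0, 1.674]
force: [-1.2, 2.1, -2.7]
width: 0.126
grasp_force: 30.0
```

Call:
{"fn": "servo_tool", "kwargs": {"deltas": [[0, 0, 0, 0, 0, 0, 1]]}}

```text
t: 49.95
eef_pos: [0.4484, 0.0535, 0.1779]
orientation: [-3.141, -0.0, 1.674]
force: [-0.6, 1.6, -3.2]
width: 0.125
grasp_force: 30.0
```

Call:
{"fn": "servo_tool", "kwargs": {"deltas": [[0, -2, 0, 0, 0, 0, 1], [0, -3, 0, 0, 0, 0, 1], [0, -3, 0, 0, 0, 0, 1]]}}

```text
t: 50.32
eef_pos: [0.4478, 0.0534, 0.178]
orientation: [3.137, -0.0, 1.674]
force: [15.4, 6.0, -21.1]
width: 0.122
grasp_force: 30.0
```

```bash
python3 - <<'E'
from h import *
plan([(.45,.055,.27,96),(.46,-.12,.27,96),(.683,-.157,.22,75),(.683,-.157,.1,75)])
print(proj('top',[[.683,-.157,.07]]))
E
```

```text
now [0.4478 0.0534 0.178 ] 95.9 w 0.122 t 50.325
[1.3, 2.3, -92.0, 0.0, 0.0, -0.1] dist 92
[-173.8, -5.7, -92.0, 0.0, 0.0, -0.1] dist 197
[-233.5, 212.3, -42.0, 0.0, 0.0, 20.9] dist 318
[-233.5, 212.3, 78.0, 0.0, 0.0, 20.9] dist 325
--
[[388.20789232 205.62370561]]
```

Call:
{"fn": "servo_tool", "kwargs": {"deltas": [[0, 3, 0, 0, 0, 0, 0.6], [0, 3, 0, 0, 0, 0, 0.6], [0, 3, 0, 0, 0, 0, 0.5], [0, 3, -50, 0, 0, 0, 0.5], [0, 3, -92, 0, 0, 0, 0.5], [-175, -5, -92, 0, 0, 0, 1], [-175, -5, -92, 0, 0, 0, 1], [-175, -5, -92, 0, 0, 0, 1]]}}

```text
t: 51.32
eef_pos: [0.4582, -0.1235, 0.2702]
orientation: [3.141, 0.0, 1.674]
force: [0.1, 0.7, -0.0]
width: 0.2
grasp_force: 0.0
```

```bash
python3 - <<'E'
from h import *
find('start_top','cover_bar','rubble0')
t=snap('top')
cv2.imwrite('pics/c7.png',cv2.resize(t[180:320,190:420,::-1],None,fx=3,fy=3,interpolation=cv2.INTER_CUBIC))
plan([(.682,-.158,.22,75),(.682,-.158,.1,75)])
E
```

```text
start_top top [([0.684, -0.156, 0.071], 0.53)]
cover_bar top [([0.528, 0.058, 0.156], 0.7)]
rubble0 top []
start_top side [([0.681, -0.151, 0.074], 0.65)]
cover_bar side [([0.529, 0.072, 0.16], 0.98)]
rubble0 side []
now [ 0.4584 -0.1204  0.27  ] 96.0 w 0.008 t 51.775
[-60.8, 218.4, 50.0, 0.0, 0.0, 21.0] dist 232
[-60.8, 218.4, 170.0, 0.0, 0.0, 21.0] dist 283
--
```

View pics/c7.png

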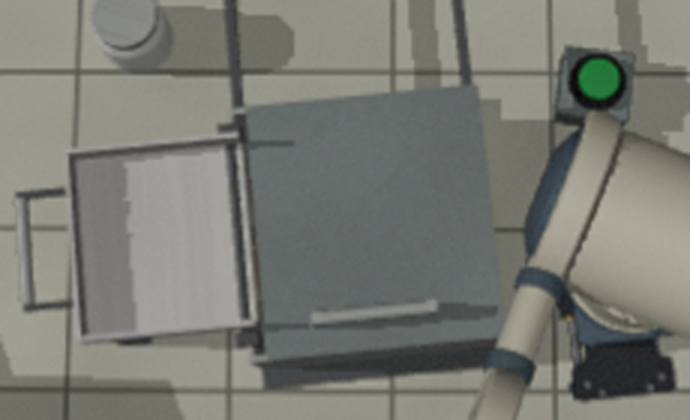

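The cover is fully shut, with its bar at (375,312) in the crop. The tray is level and empty, and the button is at (599,78). Moving over the button.

Call:
{"fn": "servo_tool", "kwargs": {"deltas": [[-61, 218, 50, 0, 0, 21, 1], [-61, 218, 50, 0, 0, 21, 1], [-61, 218, 50, 0, 0, 21, 1], [-61, 218, 50, 0, 0, 21, 1], [-61, 218, 100, 0, 0, 21, 1], [-61, 218, 150, 0, 0, 21, 1], [-61, 218, 180, 0, 0, 21, 1], [-61, 218, 185, 0, 0, 21, 1], [-61, 218, 185, 0, 0, 21, 1]]}}

```text
t: 52.9
eef_pos: [0.6822, -0.1592, 0.0859]
orientation: [3.141, 0.0, 1.308]
force: [-0.0, 0.5, -0.3]
width: 0.004
grasp_force: 0.0
```

Call:
{"fn": "servo_tool", "kwargs": {"deltas": [[0, 0, 4, 0, 0, 0, 1], [0, 0, 8, 0, 0, 0, 1], [0, 0, 12, 0, 0, 0, 1], [0, 0, 14, 0, 0, 0, 1]]}}

```text
t: 53.4
eef_pos: [0.6816, -0.1597, 0.0708]
orientation: [3.141, 0.0, 1.307]
force: [0.2, -0.8, 2.7]
width: 0.007
grasp_force: 1.1
```

Call:
{"fn": "servo_tool", "kwargs": {"deltas": [[0, 0, 3, 0, 0, 0, 1], [0, 0, 6, 0, 0, 0, 1], [0, 0, 7.5, 0, 0, 0, 1], [0, 0, 7.5, 0, 0, 0, 1]]}}

```text
t: 53.9
eef_pos: [0.6818, -0.1597, 0.0658]
orientation: [3.14, 0.0, 1.308]
force: [-11.7, 3.8, 33.6]
width: 0.005
grasp_force: 17.1
```

Call:
{"fn": "servo_tool", "kwargs": {"deltas": [[0, 0, 0, 0, 0, 0, 1], [0, 0, -30, 0, 0, 0, 1], [0, 0, -90, 0, 0, 0, 1], [0, 0, -150, 0, 0, 0, 1], [0, 0, -150, 0, 0, 0, 1], [0, 0, -150, 0, 0, 0, 1]]}}

```text
t: 54.65
eef_pos: [0.6814, -0.1595, 0.2129]
orientation: [-3.141, -0.0, 1.308]
force: [0.9, -0.4, -0.1]
width: 0.004
grasp_force: 0.0
```

```bash
python3 - <<'E'
from h import *
s=status.read_state();print(s['force'],s['eef_pos'],s['t']);job.sign_off()
E
```

```text
[ 0.85816066 -0.39429426 -0.13058047] [ 0.68135747 -0.15952146  0.21291263] 54.65
the job is handed in; nothing more can be done
```

I handed in the job at 54.65 s: all four specimens and all four rubble lumps are in the hopper, the tray is level, the cover is shut against its stop, and the start button was pressed to its stop and released; the verdict was not shown.

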